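# Shut the shaker's plate clamp, pin it and hold it down

## Task

On the shaker table, swing the open lid of the plate clamp down onto the deep-well plate, then take the orange-knobbed guide pin from the tube rack and push it down through the hole in the lid's tongue into the hole of the post beneath. The sprung nest pushes the lid back up, so press the pin down until the lid is fully shut on the post, and finish like that: still holding the pin and bearing down on it, the lid pressed shut, so that I can do up the two swing bolts. Leave the tubes, the flask and the bottle where they are.

Things in the scene. Friction and masses are not known exactly. Their poses are not given: they have to be found in the camera images.
- clamp: Plate clamp fixed to the table, dark grey base 180 x 170 x 10 mm. Origin: on the table, under the plate's middle; z up, -x its front, +x its hinge side (it has a yaw). A steel post (32 x 40 mm, top 65 mm above the table) stands at x = -75 mm, y = 0; the lid's hinge axis runs along y at x = +70 mm, 69 mm up. Swing bolts lie folded out on both sides (to y = +-131 mm, below 22 mm high).
- socket (a point): Centre of the mouth of the post's hole, at the post's top face (65 mm above the table; clamp frame x = -75 mm, y = 0). The hole is round, vertical, 12.5 mm in diameter with a 2 mm chamfer, 55 mm deep.
- lid (a joint): Lid angle, rad: 0 fully shut (level, tongue on the post, firm stop), positive = front edge swung up; starts at 0.6 to 1.1. Stiff hinge (0.32 N m): it stays where left; 2 to 5 N on its upper face near the front swings it down. At about 0.06 its black pad meets the plate, which sits on springs: let go, it stays at 0.05 to 0.06 (tongue about 8 mm over the post); 8 to 12 N on the tongue shut it.
- lid_hinge (a point): On the lid's hinge axis, mid-length (clamp frame x = +70 mm, y = 0, 69 mm above the table), in the lid plate's middle plane. The lid is an aluminium plate 8 mm thick, 136 mm wide, reaching from here to 128 mm, with a tongue 40 mm wide on to 163 mm. Ribs 6 mm high run along its upper face 52 mm to either side of the middle; between them it is flat and free. Axes turn with the lid.
- lid_hole (a point): Centre of the hole in the lid's front tongue, on the tongue's upper face: 145 mm from the hinge axis, 4 mm above the lid's middle plane. It swings with the lid and lies straight over the post's hole (8 mm above its mouth) when the lid is shut. Hole 13 mm in diameter, 2 mm chamfer, tongue 8 mm thick.
- plate: White 24-well deep-well plate with a clear cover, 128 x 86 x 44 mm, loose in the clamp's sprung nest between low lips. Origin: centre of its underside, z up.
- pin: Guide pin standing upright in a hole of the rack, 60 g: steel shank 10 mm in diameter, 50 mm long with a 5 mm conical nose; above it a steel collar 26 mm in diameter, 4 mm thick, resting on the rack's top; above that an orange round knob 20 mm in diameter, 36 mm tall (54 to 90 mm above the nose end). Origin at the nose end, on the axis; z up towards the knob.
- pin_tip (a point): The nose end of the pin, on its axis.
- pin_grip (a point): On the pin's axis, 75 mm above the nose end: a little above the middle of the orange knob, a good place to grip.
- rack: Blue tube rack, a heavy block 150 x 50 x 60 mm fixed to the table. Origin: centre of its underside; its long side is its x. Three holes of 16.5 mm at x = -50, 0 and +50 mm on its centre line; the pin and two tubes stand in them in any order, so grip the pin across the rack (fingers on its +y and -y sides).
- tube_a: White-capped tube in the rack; cap 19 mm in diameter and 12 mm high on the rack's top. Origin at its lower end. Leave it alone.
- tube_b: Green-capped tube in the rack; cap 19 mm in diameter and 12 mm high on the rack's top. Origin at its lower end. Leave it alone.
- flask: Amber culture flask with an aluminium cap, 85 mm in diameter, 140 mm tall, on the green mat to the left. Origin: centre of its underside. Leave it alone.
- bottle: Clear bottle with a blue cap, 68 mm in diameter, 135 mm tall, on the green mat at the far side. Origin: centre of its underside. Leave it alone.

How it is judged:
By the outcome, as a careful person would: the job done as asked, in the order asked, and still so for the second after the job is handed in, while the arm keeps its last pose, push and grip.
It also fails if it takes over 51 s, if anything falls off the work surface, if the arm or the gripper's body presses on something with over 40 N, if the wrist force passes 120 N, or if a joint passes its speed limit or range.

## Robot

A 6-joint arm with a two-finger parallel gripper is mounted at the origin on the work surface. World frame = base frame: x ahead of the robot, y to its left, z up, the work surface at z = 0. Lengths are in m, angles in rad, forces in N, time in s.
With the tool pointing down it reaches from about 0.375 to 0.825 m from the base axis. Payload 5.5 kg.
Tool frame: the origin (TCP) lies on the centre line of the jaws, within the pads' length; the fingertips stand 11 mm ahead of it and the grasp point (between the pads) lies 8 mm behind it; z points along the fingers, y is the line along which they close (so a half turn about z gives the same grasp; the last joint's range is limited). The gripper opens to 85 mm and grips with 20 to 120 N. Pads are 22 mm wide; open, the fingers measure 114 mm over their backs; the gripper's body (76 mm by 85 mm) begins 54 mm behind the grasp point. The pads swing forward as they close: fully open they stand 13 mm farther back than shut.
Start: joints at [-1.197, 0.314, -0.047, 1.21, 0, 1.571], TCP at [0.219, -0.559, 0.242] pointing down, gripper open.
Joint ranges: [-2.67, 2.67], [-0.69, 1.73], [-1.03, 1.25], [-2.08, 2.16], [-1.42, 1.45], [-3.14, 3.14]. Speed limits (rad/s): [2.39, 2.39, 3.01, 3.14, 3.14, 3.14].

## Interface

Orientations are given as a rotation vector (axis times angle).
In Python, from cell import manip, eyes, workorder gives the robot as it stands. The module is installed in compiled form; this text tells all that it offers.
- The arm moves only by the tool step_arm, never from a script. Its argument "motion" is a list of rows, each a list of 4 numbers: the shift along the tool's x, y, z in mm, then the turn about the tool's z in degrees. In form: [[x, y, z, yaw], ...]. A call has 1 to 20 rows; each row shifts and turns the commanded pose from where the row before left it, along the tool's axes as they then stand; what a row does not reach is not made up. A row lasts 1/12 s, in which the tool goes at most 41.7 mm and 7.16 degrees, less where a joint would pass 70% of its speed; a pose out of reach is approached as far as the arm can. A call is refused whole if a number of a shift passes 41.7 or a number of a turn 7.16, either way. A call with a gripper value outside its range is refused whole. "jaw" is the closure, from 0 (fully open) to 1 (shut), set as the call begins (left out, the last holds). The fingers move at their own pace and stop on an object; "force" is the grip in N (left out, the last holds). Time passes only in rows, so rows that do not move let the fingers close. It gives the time, the measured TCP pose, the force, the opening and the grip force at its end, in the units of the state.
- manip.read_state(): the state, without advancing time (a new reading comes with each control period).
- eyes.get_image(name): name is "scene" or "top"; returns a dict with "img" (400x640x3 uint8, blue, green, red), "mtx" (3x3 intrinsics, pixels), "k1" (the pictures are not rectified: a ray, as slopes to the right and down, at radius r is drawn at 1 + k1 r^2 times it, then the intrinsics apply), "origin" and "attitude" of the camera in the world. Camera axes: x right, y up, looking along -z (the intrinsics and any distortion apply to the point x, -y, -z); pixel columns grow to the right and rows downward; lengths in m; the calibration is good to about 2 mm. A picture is of the moment at which its call begins. There is no depth.
- workorder.job_done(): hands the job in; it is judged then, once.
Trained networks look in a picture, given as the dict that the camera call returned (one of the last four; its "shot" number tells which), for a name from the list of things; names that differ only in an ending like _2 or _b are one class to them, and where a whole thing is asked for, a point or a joint stands for the part that bears it (a point fixed in the world has none). Each returns a list of dicts, best first, with "conf" (0 to 1); they miss things now and then, are a little off and sometimes report something else, mostly with a low value. They report only what shows in the picture. A call takes as long as a camera call.
- eyes.look_for(picture, thing): "position" ([row, column] in pixels, amid what is visible of it).
- eyes.silhouettes(picture, thing): "mask" (400x640 bool, what is visible of it) and "position" ([row, column] in pixels, amid what is visible of it).
- eyes.spot_point(picture, thing): "position" ([row, column] in pixels: a listed point, or the origin of a listed thing).
The state is a dict: "clock": time; "joint_positions": joint angles; "joint_vel": joint speeds; "joint_torque": joint torques, N m; "position": TCP position; "ee_rot": TCP orientation; "ft_force": force on the tool from outside, world axes, zero at the start; "ft_torque": the same for the moment, N m; "grip_width": finger opening in m; "finger_force": force on a finger pad.
Only numpy, scipy, OpenCV 4.12 (cv2) and the standard library are available. Lean on these libraries where they do the work, as an engineer would, in place of code of your own. Each camera call takes 0.05 s, during which the arm holds its last target. There are 200 camera calls.

## Working session

There is one attempt and no reset: what is moved stays moved. The work goes in short steps, Python scripts to look and compute and a tool call to move; the robot and the scene stay as the last step left them, time stands still between calls to the robot, and variables do not carry over. Pictures are saved under pics/ and viewed, at most 10 in all, crops included, and the job is handed in when it is done.

Besides the shell and the picture viewer there is one more tool, called after "Emit:" as name(argument=value, ...) on one line, values as JSON. step_arm: Moves the arm, as the interface text tells. Its arguments: {"type":"object","properties":{"motion":{"type":"array"},"jaw":{"type":"number"},"force":{"type":"number"}},"required":["motion"]}

```bash
mkdir -p pics; cat > h.py <<'E'
import numpy as np, cv2
from scipy.spatial.transform import Rotation as R
from cell import manip, eyes, workorder
def rot(a):
    a=np.array(a,float)
    if a.shape==(3,3): return a
    return R.from_rotvec(a).as_matrix() if a.size==3 else R.from_quat(a).as_matrix()
def ray(p,rc):
    u=cv2.undistortPoints(np.array([[[rc[1],rc[0]]]],float),p["mtx"],np.array([p["k1"],0,0,0,0.]))[0,0]
    return np.array(p["origin"]),rot(p["attitude"])@np.array([u[0],-u[1],-1.])
def onz(p,rc,z):
    o,d=ray(p,rc); return o+d*(z-o[2])/d[2]
def tri(obs):
    A=0;b=0
    for p,rc in obs:
        o,d=ray(p,rc); d=d/np.linalg.norm(d); M=np.eye(3)-np.outer(d,d); A=A+M; b=b+M@o
    return np.linalg.solve(A,b)
def proj(p,X):
    c=rot(p["attitude"]).T@(np.array(X)-p["origin"]); s=np.array([c[0],-c[1]])/-c[2]
    s=s*(1+p["k1"]*(s@s)); q=p["mtx"]@[s[0],s[1],1]; return q[[1,0]]
E
python3 - <<'E'
from h import *
s=manip.read_state(); print({k:np.round(v,3).tolist() for k,v in s.items()})
P={n:eyes.get_image(n) for n in("scene","top")}
for n,p in P.items():
    cv2.imwrite(f"pics/{n}0.png",p["img"]); print(n,p["origin"],p["attitude"],p["k1"],p["mtx"])
    for t in ("clamp","socket","lid_hinge","lid_hole","pin","pin_tip","pin_grip","rack","tube_a","flask","bottle","plate"):
        print(t,[(np.round(d["position"],1).tolist(),round(d["conf"],2)) for d in eyes.spot_point(p,t)[:3]])
E
```

```text
{'clock': 0.0, 'joint_positions': [-1.197, 0.314, -0.048, 1.21, -0.0, 1.571], 'joint_vel': [0.001, -0.001, -0.0, 0.001, 0.0, 0.001], 'joint_torque': [0.004, -53.959, 33.975, 0.019, 0.0, -0.0], 'position': [0.219, -0.558, 0.241], 'ee_rot': [-3.085, -0.583, 0.001], 'ft_force': [-0.893, -0.135, -0.114], 'ft_torque': [0.003, 0.03, 0.02], 'finger_force': 0.0, 'grip_width': 0.085}
scene [ 1.09639174 -0.79618621  0.85945834] [0.90345833 0.24113672 0.49449615] -0.006025820127586806 [[492.69768519   0.         319.88949565]
 [  0.         492.69768519 203.46322909]
 [  0.           0.           1.        ]]
clamp [([212.4, 324.3], 0.67)]
socket [([187.8, 299.9], 0.71)]
lid_hinge [([203.4, 340.7], 0.66), ([311.6, 202.5], 0.55)]
lid_hole [([154.3, 316.6], 0.65)]
pin [([314.3, 202.4], 0.46)]
pin_tip [([216.8, 321.2], 0.24)]
pin_grip [([288.7, 196.8], 0.57)]
rack [([317.0, 202.2], 0.68)]
tube_a [([309.4, 203.0], 0.58), ([202.5, 342.9], 0.35)]
flask [([148.8, 351.9], 0.94)]
bottle [([304.8, 323.5], 0.75)]
plate [([208.4, 325.4], 0.73), ([286.3, 194.3], 0.42)]
top [0.30412843 0.09940193 1.20182091] [ 0.17145457 -0.18017567 -1.60252778] 0.0080065661109559 [[363.92044529   0.         323.20700785]
 [  0.         363.92044529 197.32340135]
 [  0.           0.           1.        ]]
clamp [([204.2, 307.4], 0.77)]
socket [([223.4, 299.6], 0.83), ([154.5, 388.2], 0.23)]
lid_hinge [([177.0, 309.0], 0.83)]
lid_hole [([195.7, 302.8], 0.72), ([223.0, 295.1], 0.57)]
pin [([222.9, 442.4], 0.55), ([210.2, 441.9], 0.4)]
pin_tip [([225.6, 446.7], 0.35), ([208.1, 439.7], 0.27)]
pin_grip [([208.8, 450.6], 0.6)]
rack [([218.1, 440.9], 0.78)]
tube_a [([227.0, 442.8], 0.52), ([199.1, 439.3], 0.48)]
flask [([242.3, 198.5], 0.65)]
bottle [([151.4, 385.7], 0.81), ([197.3, 438.5], 0.33)]
plate [([201.0, 305.8], 0.67), ([241.9, 198.4], 0.18)]
```

View pics/scene0.png

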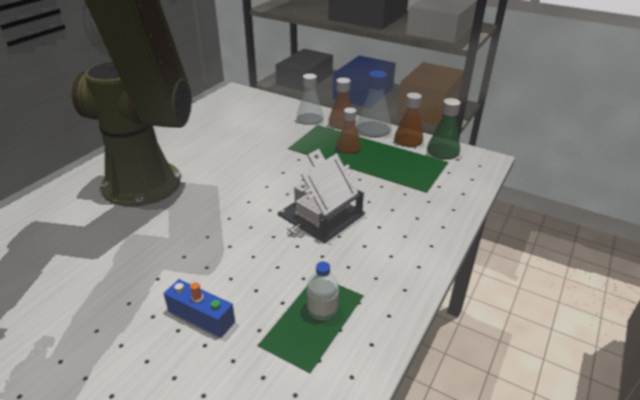

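View pics/top0.png

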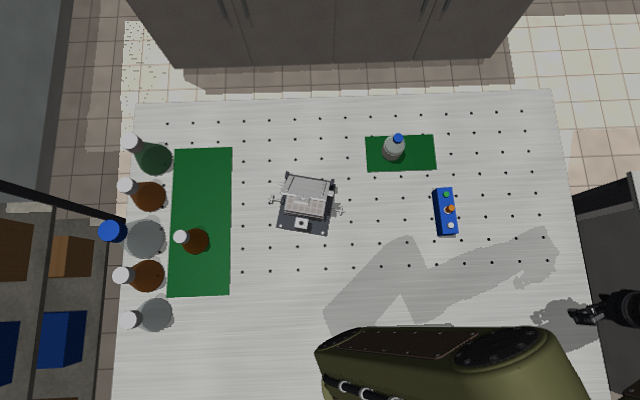

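```bash
python3 - <<'E'
from h import *
S=eyes.get_image("scene");T=eyes.get_image("top")
f=lambda t,i=0,j=0:(eyes.spot_point(S,t)[i]["position"],eyes.spot_point(T,t)[j]["position"])
for t in ("socket","lid_hinge","lid_hole","pin_grip","rack","clamp","flask","bottle"):
    a,b=f(t); X=tri([(S,a),(T,b)]); print(t,X.round(4),(proj(S,X)-a).round(1),(proj(T,X)-b).round(1))
for t,z in(("socket",.065),("clamp",0),("lid_hinge",.069),("rack",0),("pin_grip",.085)):
    a,b=f(t); print(t,onz(S,a,z).round(4),onz(T,b,z).round(4))
for n,p in(("S",S),("T",T)):
  for t in ("pin","tube_a","rack","lid","lid_hinge"):
    print(n,t,[(np.round(d["position"],1).tolist(),round(d["conf"],2),int(d["mask"].sum())) for d in eyes.silhouettes(p,t)[:3]])
r=cv2.resize(T["img"][150:290,260:480],None,fx=3.6,fy=3.6,interpolation=cv2.INTER_CUBIC);cv2.imwrite("pics/topc.png",r)
E
```

```text
socket [0.4802 0.1727 0.0535] [-0.3  1.2] [0.8 0.7]
lid_hinge [0.6241 0.1323 0.0729] [ 0.6 -2.3] [-1.6 -1.2]
lid_hole [0.5383 0.1585 0.1728] [-0.1  0.4] [0.3 0.3]
pin_grip [ 0.5029 -0.2991  0.0803] [-0.   0.1] [0.1 0.1]
rack [ 0.5065 -0.3064 -0.0026] [ 0.2 -2.4] [-1.  -1.2]
clamp [0.5561 0.1485 0.0025] [ 0.6 -2.8] [-1.8 -1.5]
flask [ 0.4424  0.5069 -0.0092] [ 0.6 -2.2] [-1.9 -1.5]
bottle [ 0.7301 -0.1451 -0.0043] [ 0.1 -0.7] [-0.3 -0.3]
socket [0.4868 0.1561 0.065 ] [0.4811 0.1741 0.065 ]
clamp [0.5599 0.1576 0.    ] [0.5501 0.1437 0.    ]
lid_hinge [0.6258 0.1423 0.069 ] [0.6198 0.1287 0.069 ]
rack [ 0.5125 -0.3047  0.    ] [ 0.5024 -0.3093  0.    ]
pin_grip [ 0.5063 -0.3022  0.085 ] [ 0.5023 -0.2972  0.085 ]
S pin [([293.2, 193.8], 0.68, 200)]
S tube_a [([199.4, 329.0], 0.61, 4077), ([286.7, 179.2], 0.54, 63), ([287.8, 196.2], 0.19, 181)]
S rack []
S lid [([184.9, 330.3], 0.81, 2463), ([196.6, 328.2], 0.73, 3976), ([291.5, 322.3], 0.47, 1507)]
S lid_hinge [([182.3, 328.3], 0.65, 2401)]
T pin [([146.7, 392.9], 0.73, 489), ([209.1, 449.8], 0.61, 42)]
T tube_a []
T rack [([214.6, 443.2], 0.68, 874), ([207.2, 449.2], 0.41, 34)]
T lid [([190.4, 306.8], 0.82, 1107)]
T lid_hinge [([188.7, 306.9], 0.82, 1040)]
```

The scene view shows the robot's rack at about (310,200): white cap nearest the robot, the orange pin in the middle, green farthest away. The clamp is at (205,325) with its lid up. In the top view the rack is at (212,446), with the pin near (209,450). The clamp is at (205,306) and its post is at the robot's side, near (223,300).

```bash
python3 - <<'E'
from h import *
S=eyes.get_image("scene");T=eyes.get_image("top")
def seg(p,lo,hi,box,name):
    h=cv2.cvtColor(p["img"],cv2.COLOR_BGR2HSV); m=cv2.inRange(h,lo,hi); k=np.zeros_like(m); r0,r1,c0,c1=box;k[r0:r1,c0:c1]=m[r0:r1,c0:c1]
    ys,xs=np.nonzero(k); 
    if len(ys)==0: print(name,"none"); return None,k
    print(name,len(ys),ys.mean().round(1),xs.mean().round(1)); return (ys.mean(),xs.mean()),k
bS=(270,340,155,245);bT=(180,245,425,470)
oS,_=seg(S,(5,150,100),(18,255,255),bS,"oS");oT,_=seg(T,(5,150,100),(22,255,255),bT,"oT")
print("knob",tri([(S,oS),(T,oT)]).round(4))
gS,_=seg(S,(50,120,60),(75,255,255),bS,"gS");gT,_=seg(T,(50,120,60),(75,255,255),bT,"gT")
wS,_=seg(S,(0,0,150),(180,60,255),(280,293,172,186),"wS");wT,_=seg(T,(0,0,150),(180,60,255),(219,232,444,457),"wT")
G=tri([(S,gS),(T,gT)]);print("green",G.round(4))
if wS and wT: W=tri([(S,wS),(T,wT)]);print("white",W.round(4), "yaw",np.arctan2(*(G-W)[[1,0]]), "mid",((G+W)/2).round(4))
_,k=seg(T,(105,120,60),(130,255,255),bT,"rack"); print(cv2.minAreaRect(np.argwhere(k>0)[:,::-1].astype(np.float32)))
a=cv2.resize(S["img"][140:245,265:375],None,fx=4,fy=4,interpolation=cv2.INTER_CUBIC)
b=cv2.resize(T["img"][160:250,265:350],None,fx=4.66,fy=4.66,interpolation=cv2.INTER_CUBIC)[:420]
a=a[:b.shape[0]];b=b[:a.shape[0]];b=b[:,:800-a.shape[1]];cv2.imwrite("pics/crop1.png",np.hstack([a,b]))
E
```

```text
oS 41 286.2 194.8
oT 28 207.4 451.0
knob [ 0.5071 -0.3054  0.0963]
gS 36 303.6 215.0
gT 23 194.0 445.7
wS 63 284.2 177.8
wT 26 224.7 450.7
green [ 0.5564 -0.3038  0.069 ]
white [ 0.4559 -0.306   0.0755] yaw 0.02194824453231192 mid [ 0.5062 -0.3049  0.0722]
rack 626 210.7 446.2
((444.52740478515625, 210.70083618164062), (47.01939392089844, 21.212772369384766), 82.23483276367188)
```

View pics/crop1.png

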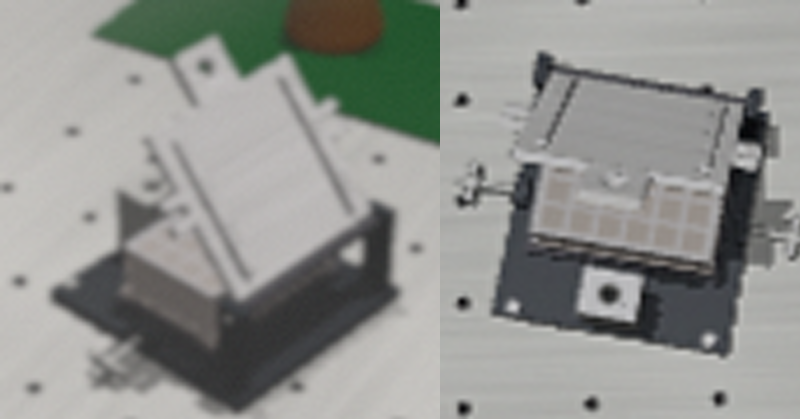

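The crop shows the lid open. The post's hole is at crop (608,294), which is top pixel (223.1,301.1). The lid hole is at scene (156.8,316.5) and top (198.6,303.2). The base's front corners are at top (227.6,276.8) and (235.5,326.8).

```bash
python3 - <<'E'
from h import *
from scipy.optimize import least_squares
S=eyes.get_image("scene");T=eyes.get_image("top")
print("sock T",onz(T,(223.1,301.1),.065).round(4)); c1=onz(T,(227.6,276.8),.01);c2=onz(T,(235.5,326.8),.01);print("corners",c1,c2,"len",np.linalg.norm(c1-c2))
s=lambda p,t:eyes.spot_point(p,t)[0]["position"]
obs=[(T,'c',(227.6,276.8),(-.09,.085,.01)),(T,'c',(235.5,326.8),(-.09,-.085,.01)),(T,'c',(223.1,301.1),(-.075,0,.065)),
(T,'c',s(T,"lid_hinge"),(.07,0,.069)),(S,'c',s(S,"lid_hinge"),(.07,0,.069)),(S,'c',(140+293/4,265+52/4),(-.09,.085,.01)),(S,'c',(140+409/4,265+238/4),(-.09,-.085,.01)) if 0 else (S,'c',s(S,"clamp"),(0,0,0)),
(T,'l',(198.6,303.2),0),(S,'l',(156.8,316.5),0)]
def pt(v,o):
    x,y,w,a=v
    q=o[3] if o[1]=='c' else (.07-.145*np.cos(a)+.004*np.sin(a),0,.069+.145*np.sin(a)+.004*np.cos(a))
    c,sn=np.cos(w),np.sin(w); return np.array([x+c*q[0]-sn*q[1],y+sn*q[0]+c*q[1],q[2]])
f=lambda v:np.concatenate([proj(o[0],pt(v,o))-o[2] for o in obs])
r=least_squares(f,[.556,.15,-.27,.77],loss="soft_l1");v=r.x;print(v.round(4));print(f(v).reshape(-1,2).round(1))
c,sn=np.cos(v[2]),np.sin(v[2])
for n,X in(("sock",-.075),("push90",-.02),("push85",-.015)): print(n,v[0]+c*X,v[1]+sn*X)
print(eyes.spot_point(S,"socket")[0]["position"],proj(S,pt(v,obs[2])))
E
```

```text
sock T [0.4809 0.1609 0.065 ]
corners [0.47763177 0.24422822 0.01      ] [0.44514671 0.08069156 0.01      ] len 0.16673187225096314
[ 0.5548  0.1471 -0.1475  0.8635]
[[ -0.2  -0. ]
 [ -2.5   1.3]
 [  0.1   0.9]
 [  1.5  -2.3]
 [  1.8  -1.1]
 [-26.6  38.6]
 [  0.2  -0.6]
 [ -0.1  -1.2]
 [  0.   -0. ]]
sock 0.4806192657898411 0.15809580552374491
push90 0.5350219963134096 0.15001230927645273
push85 0.5399676990882795 0.14927744598124434
[186.6, 300.0] [186.00008047 301.59731226]
```

```bash
python3 - <<'E'
from h import *
from scipy.optimize import least_squares
S=eyes.get_image("scene");T=eyes.get_image("top")
s=lambda p,t:eyes.spot_point(p,t)[0]["position"]
obs=[(T,'c',(227.6,276.8),(-.09,.085,.01)),(T,'c',(235.5,326.8),(-.09,-.085,.01)),(T,'c',(223.1,301.1),(-.075,0,.065)),
(T,'c',s(T,"lid_hinge"),(.07,0,.069)),(S,'c',s(S,"lid_hinge"),(.07,0,.069)),(S,'c',(140+293/4,265+52/4),(-.09,-.085,.01)),(S,'c',(140+409/4,265+238/4),(.09,-.085,.01)),(S,'c',(140+293/4,265+398/4),(.09,.085,.01)),
(T,'l',(198.6,303.2),0),(S,'l',(156.8,316.5),0)]
def pt(v,o):
    x,y,w,a=v
    q=o[3] if o[1]=='c' else (.07-.145*np.cos(a)+.004*np.sin(a),0,.069+.145*np.sin(a)+.004*np.cos(a))
    c,sn=np.cos(w),np.sin(w); return np.array([x+c*q[0]-sn*q[1],y+sn*q[0]+c*q[1],q[2]])
f=lambda v:np.concatenate([proj(o[0],pt(v,o))-o[2] for o in obs])
r=least_squares(f,[.556,.15,-.2,.77],loss="soft_l1");v=r.x;print(v.round(4));print(f(v).reshape(-1,2).round(1))
c,sn=np.cos(v[2]),np.sin(v[2])
for n,X in(("sock",-.075),("push90",-.02),("push85",-.015)): print(n,v[0]+c*X,v[1]+sn*X)
st=manip.read_state(); print(st["position"],R.from_rotvec(st["ee_rot"]).as_matrix().round(3),st["clock"])
E
```

```text
[ 0.5545  0.1431 -0.2161  0.8704]
[[-2.1 -0.4]
 [-1.   0.4]
 [-0.1  0.5]
 [ 2.4 -0.2]
 [ 0.2 -2.1]
 [-0.6 -0.8]
 [-0.3  0.3]
 [-0.8  1.2]
 [-0.4 -0.3]
 [ 0.4 -0.3]]
sock 0.4812144424081258 0.15916101925408896
push90 0.534935203317274 0.14736780733611976
push85 0.5398189088544693 0.14629569716175891
[ 0.21908052 -0.55855469  0.24230413] [[ 0.931  0.365 -0.   ]
 [ 0.365 -0.931  0.   ]
 [-0.    -0.    -1.   ]] 3.8
```

Emit:
step_arm(motion=[[14, -13.5, 0, 0], [27, -26, 0, 0], [28, -27, 0, 0], [28, -27, 0, 0], [28, -27, 0, 0], [28, -27, 0, 0], [28, -27, 0, 0], [28, -27, 0, 0], [28, -27, 0, 0], [28, -27, 0, 0], [28, -27, 0, 0], [28, -27, 0, 0], [28, -27, 0, 0], [28, -27, 0, 0], [28, -27, 0, 0], [28, -27, 0, 0], [28, -27, 0, 0], [28, -27, 0, 0], [28, -27, 0, 0], [28, -27, 0, 0]], jaw=1, force=80)

```text
clock: 5.47
position: [0.5351, 0.1317, 0.2425]
ee_rot: [3.087, 0.584, 0.001]
ft_force: [0.5, -0.6, 0.3]
grip_width: 0.0002
finger_force: 0.0
```

Emit:
step_arm(motion=[[6, -15, 5, 0], [0, 0, 12, 6.7], [0, 0, 12, 6.7], [0, 0, 10, 6.7], [0, 0, 9, 0], [0, 0, 9, 0], [0, 0, 9, 0], [0, 0, 9, 0], [0, 0, 9, 0], [0, 0, 9, 0], [0, 0, 9, 0], [0, 0, 9, 0], [0, 0, 9, 0], [0, 0, 9, 0], [0, 0, 5, 0]])

```text
clock: 6.72
position: [0.5429, 0.0856, 0.1067]
ee_rot: [-3.081, -0.192, 0.016]
ft_force: [-1.6, -6.2, 1.4]
grip_width: -0.0
finger_force: 2.6
```

```bash
python3 - <<'E'
from h import *
S=eyes.get_image("scene");T=eyes.get_image("top")
a=cv2.resize(S["img"][110:250,255:385],None,fx=3,fy=3,interpolation=cv2.INTER_CUBIC)
b=cv2.resize(T["img"][120:260,245:380],None,fx=3,fy=3,interpolation=cv2.INTER_CUBIC)
cv2.imwrite("pics/c2.png",np.hstack([a,b]))
s=manip.read_state();print({k:np.round(v,3).tolist() for k,v in s.items()},R.from_rotvec(s["ee_rot"]).as_matrix().round(3))
E
```

```text
{'clock': 6.817, 'joint_positions': [0.124, 0.318, -0.367, 0.894, 0.056, 3.142], 'joint_vel': [0.0, -0.011, 0.019, 0.011, 0.024, -0.002], 'joint_torque': [1.324, -51.183, 30.94, -0.308, 0.93, -0.003], 'position': [0.543, 0.086, 0.107], 'ee_rot': [-3.08, -0.191, 0.017], 'ft_force': [-0.613, -2.063, -0.384], 'ft_torque': [-0.461, 0.024, -0.033], 'finger_force': 0.928, 'grip_width': -0.0} [[ 0.992  0.123 -0.014]
 [ 0.124 -0.991  0.055]
 [-0.007 -0.056 -0.998]]
```

View pics/c2.png

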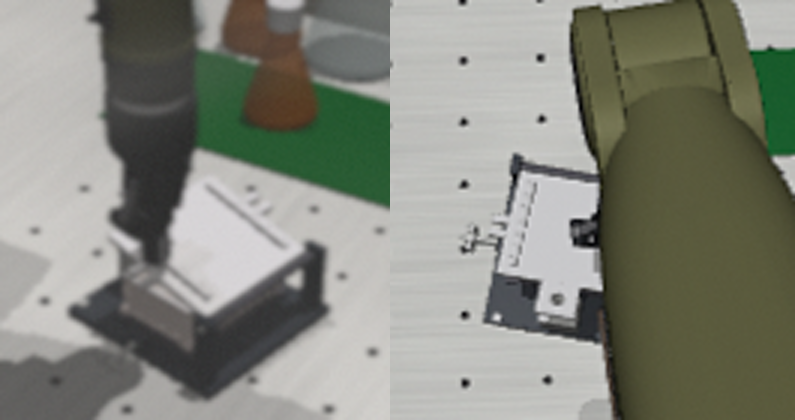

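The last joint ran into its range limit (3.142), which pushed the tool sideways onto the edge of the lid. The lid itself has come down partway. I'll back up and turn the wrist the other way.

Emit:
step_arm(motion=[[0, 0, -10, 0], [0, 0, -20, 0], [0, 0, -20, -7], [0, 0, 0, -7], [0, 0, 0, -7], [0, 0, 0, 0]])

```text
clock: 7.32
position: [0.5455, 0.0844, 0.1601]
ee_rot: [-2.989, -0.754, -0.008]
ft_force: [0.7, -1.0, -0.4]
grip_width: -0.0001
finger_force: 0.0
```

```bash
python3 - <<'E'
from h import *
s=manip.read_state();print({k:np.round(s[k],3).tolist() for k in("position","joint_positions","joint_vel","clock")},R.from_rotvec(s["ee_rot"]).as_matrix().round(4))
E
```

```text
{'position': [0.546, 0.084, 0.16], 'joint_positions': [0.12, 0.273, -0.296, 1.004, 0.059, 2.767], 'joint_vel': [0.001, 0.01, -0.014, -0.003, -0.006, 0.188], 'clock': 7.317} [[ 0.8804  0.4741 -0.0092]
 [ 0.4738 -0.8787  0.0579]
 [ 0.0193 -0.0554 -0.9983]]
```

Emit:
step_arm(motion=[[12, -29, 0, 0], [12, -29, 0, 0], [0, 0, 8, 0], [0, 0, 9, 0], [0, 0, 9, 0], [0, 0, 9, 0], [0, 0, 9, 0], [0, 0, 9, 0], [0, 0, 8, 0], [0, 0, 6, 0], [0, 0, 4, 0], [0, 0, 0, 0]])

```text
clock: 8.32
position: [0.5371, 0.1498, 0.0902]
ee_rot: [-2.992, -0.749, -0.002]
ft_force: [0.6, -1.1, 0.1]
grip_width: -0.0001
finger_force: 0.0
```

Emit:
step_arm(motion=[[0, 0, 3, 0], [0, 0, 2, 0], [0, 0, 1, 0]])

```text
clock: 8.57
position: [0.5374, 0.1501, 0.0863]
ee_rot: [-2.992, -0.749, -0.004]
ft_force: [-4.6, -2.3, 14.1]
grip_width: -0.0002
finger_force: 6.9
```

Emit:
step_arm(motion=[[0, 0, -10, 0], [0, 0, -25, 0], [0, 0, -30, -7], [0, 0, -30, -7], [0, 0, -30, -7], [0, 0, 0, -7], [0, 0, 0, -7], [0, 0, 0, -7], [0, 0, 0, -7], [0, 0, 0, -7], [0, 0, 0, -7], [0, 0, 0, -7], [0, 0, 0, -7], [0, 0, 0, -7], [0, 0, 0, -7], [0, 0, 0, -7], [0, 0, 0, -7], [0, 0, 0, -7], [0, 0, 0, -7], [0, 0, 0, -7]], jaw=0)

```text
clock: 10.23
position: [0.5392, 0.1434, 0.2106]
ee_rot: [-0.689, -3.041, -0.082]
ft_force: [-0.2, 1.0, 0.7]
grip_width: 0.0854
finger_force: 0.0
```

Emit:
step_arm(motion=[[0, 0, 0, -7], [0, 0, 0, -7], [0, 0, 0, -7], [0, 0, 0, -7], [0, 0, 0, -7], [0, 0, 0, -7], [0, 0, 0, -7], [0, 0, 0, -7], [0, 0, 0, -7], [0, 0, 0, -7], [0, 0, 0, -7], [0, 0, 0, -7], [0, 0, 0, -7], [0, 0, 0, -7], [0, 0, 0, -7], [0, 0, 0, -7], [0, 0, 0, -7], [0, 0, 0, -7], [0, 0, 0, -7], [0, 0, 0, -7]])

```text
clock: 11.9
position: [0.5392, 0.1435, 0.2106]
ee_rot: [-2.606, 1.677, 0.061]
ft_force: [0.1, 0.6, -1.0]
grip_width: 0.0855
finger_force: 0.0
```

```bash
cat > st.py <<'E'
from h import *
s=manip.read_state();M=R.from_rotvec(s["ee_rot"]).as_matrix()
print({k:np.round(s[k],4).tolist() for k in("position","joint_positions","ft_force","grip_width","clock")},M.round(4).tolist())
E
python3 st.py
```

```text
{'position': [0.5392, 0.1435, 0.2106], 'joint_positions': [0.2271, 0.2472, -0.2095, 1.1118, 0.0575, -1.7708], 'ft_force': [0.1165, 0.646, -0.9809], 'grip_width': 0.0855, 'clock': 11.9} [[0.414, -0.9102, -0.0107], [-0.9085, -0.4139, 0.0565], [-0.0558, -0.0137, -0.9983]]
```

Emit:
step_arm(motion=[[0, 0, 0, -7], [0, 0, 0, -7], [0, 0, 0, -7], [0, 0, 0, -7], [0, 0, 0, -7], [0, 0, 0, -7], [0, 0, 0, -7], [0, 0, 0, -7], [0, 0, 0, -7], [0, 0, 0, -7], [0, 0, 0, -7], [0, 0, 0, -4], [0, 0, 0, 0]])

```text
clock: 12.98
position: [0.5365, 0.1539, 0.2106]
ee_rot: [-3.068, -0.385, 0.003]
ft_force: [-0.3, -0.4, 0.2]
grip_width: 0.0851
finger_force: 0.0
```

```bash
python3 st.py
```

```text
{'position': [0.5365, 0.1539, 0.2106], 'joint_positions': [0.2511, 0.2458, -0.211, 1.1095, 0.0494, -3.1402], 'ft_force': [-0.2733, -0.3506, 0.1987], 'grip_width': 0.0851, 'clock': 12.9833} [[0.969, 0.247, -0.008], [0.2471, -0.9677, 0.0489], [0.0043, -0.0494, -0.9988]]
```

Emit:
step_arm(motion=[[0, 0, 0, -6], [0, 0, 0, -6], [0, 0, 0, 0]])

```text
clock: 13.23
position: [0.517, 0.2076, 0.2104]
ee_rot: [-3.081, -0.592, -0.016]
ft_force: [0.1, 0.8, -1.4]
grip_width: 0.0856
finger_force: 0.0
```

```bash
python3 st.py
```

```text
{'position': [0.517, 0.2076, 0.2104], 'joint_positions': [0.3807, 0.2389, -0.2196, 1.1015, 0.0021, -3.1407], 'ft_force': [0.1336, 0.7673, -1.4342], 'grip_width': 0.0856, 'clock': 13.2333} [[0.9287, 0.3707, 0.0092], [0.3707, -0.9287, 0.006], [0.0108, -0.0021, -0.9999]]
```

Emit:
step_arm(motion=[[0, 0, 0, 7], [0, 0, 0, 7], [0, 0, 0, 7], [0, 0, 0, 7], [0, 0, 0, 7], [0, 0, 0, 7], [0, 0, 0, 7], [0, 0, 0, 7], [0, 0, 0, 7], [0, 0, 0, 7], [0, 0, 0, 7], [0, 0, 0, 7], [0, 0, 0, 7], [0, 0, 0, 7], [0, 0, 0, 7], [0, 0, 0, 7], [0, 0, 0, 7], [0, 0, 0, 7], [0, 0, 0, 7], [0, 0, 0, 7]])

```text
clock: 14.9
position: [0.5185, 0.2036, 0.2103]
ee_rot: [-1.59, 2.698, -0.002]
ft_force: [0.2, 0.6, 0.4]
grip_width: 0.085
finger_force: 0.0
```

Emit:
step_arm(motion=[[0, 0, 0, 7], [0, 0, 0, 7], [0, 0, 0, 7], [0, 0, 0, 7], [0, 0, 0, 7], [0, 0, 0, 7], [0, 0, 0, 7], [0, 0, 0, 7], [0, 0, 0, 5], [0, 0, 0, 0]])

```text
clock: 15.73
position: [0.5185, 0.2036, 0.2103]
ee_rot: [-0.007, 3.132, 0.007]
ft_force: [-0.7, -0.1, -0.5]
grip_width: 0.0852
finger_force: 0.0
```

```bash
python3 st.py; python3 - <<'E'
from h import *
s=manip.read_state();M=R.from_rotvec(s["ee_rot"]).as_matrix()
print((M.T@(np.array([.507,-.305,.15])-s["position"])*1000).round(1))
T=eyes.get_image("top");S=eyes.get_image("scene")
a=cv2.resize(S["img"][130:250,265:385],None,fx=3.3,fy=3.3,interpolation=cv2.INTER_CUBIC);cv2.imwrite("pics/c3.png",a)
E
```

```text
{'position': [0.5185, 0.2036, 0.2103], 'joint_positions': [0.3739, 0.2392, -0.2196, 1.1017, 0.0006, 0.3696], 'ft_force': [-0.6589, -0.1092, -0.4659], 'grip_width': 0.0852, 'clock': 15.7333} [[-0.9999, -0.0044, 0.0094], [-0.0043, 1.0, 0.0043], [-0.0094, 0.0043, -0.9999]]
[  14.2 -508.8   57.9]
```

Emit:
step_arm(motion=[[1, -20, 0, 0], [1, -37, 0, 0], [1, -37, 0, 0], [1, -37, 0, 0], [1, -37, 0, 0], [1, -37, 0, 0], [1, -37, 0, 0], [1, -37, 0, 0], [1, -37, 0, 0], [1, -37, 0, 0], [1, -37, 0, 0], [1, -37, 10, 0], [1, -37, 15, 0], [1, -36, 15, 0], [0, -9, 18, 0], [0, 0, 0, 0]])

```text
clock: 17.17
position: [0.5062, -0.3069, 0.1461]
ee_rot: [-0.008, 3.137, 0.009]
ft_force: [-0.5, 1.6, -0.1]
grip_width: 0.0852
finger_force: 0.0
```

```bash
python3 - <<'E'
from h import *
S=eyes.get_image("scene");T=eyes.get_image("top")
s=manip.read_state();M=R.from_rotvec(s["ee_rot"]).as_matrix();p=np.array(s["position"]);print(p,s["clock"])
for n,q in(("S",S),("T",T)):
    print(n,"tcp px",proj(q,p),"knob top px", proj(q,(.507,-.305,.1)))
    for t in("pin_grip","pin"): print(t,[(np.round(d["position"],1).tolist(),round(d["conf"],2)) for d in eyes.spot_point(q,t)[:2]])
a=cv2.resize(S["img"][215:340,130:260],None,fx=3.2,fy=3.2,interpolation=cv2.INTER_CUBIC)
b=cv2.resize(T["img"][155:280,390:510],None,fx=3.2,fy=3.2,interpolation=cv2.INTER_CUBIC)
cv2.imwrite("pics/c4.png",np.hstack([a,b]))
E
```

```text
[ 0.50749431 -0.30470472  0.14903198] 17.2667
S tcp px [268.00252598 191.2175639 ] knob top px [284.81749082 194.5149673 ]
pin_grip [([285.8, 194.4], 0.56), ([207.0, 324.0], 0.18)]
pin [([311.8, 200.6], 0.55)]
T tcp px [203.79693399 456.86125436] knob top px [207.18744885 451.2567751 ]
pin_grip [([208.9, 451.2], 0.48)]
pin [([213.2, 443.2], 0.37)]
```

View pics/c4.png

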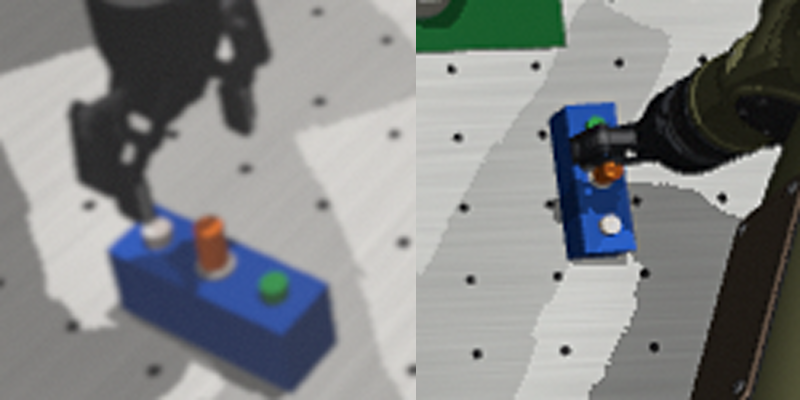

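The scene crop shows the open fingers straddling the pin, with their midpoint at about (268,189). The orange knob's top is at (285,195), which matches the estimate, so I can go down.

Emit:
step_arm(motion=[[0, 0, 12, 0], [0, 0, 20, 0], [0, 0, 20, 0], [0, 0, 13, 0], [0, 0, 5, 0], [0, 0, 0, 0]])

```text
clock: 17.97
position: [0.5087, -0.3034, 0.0792]
ee_rot: [-0.014, 3.134, 0.008]
ft_force: [-0.1, 0.9, 0.8]
grip_width: 0.0856
finger_force: 0.0
```

Emit:
step_arm(motion=[[0, 0, 0, 0], [0, 0, 0, 0], [0, 0, 0, 0], [0, 0, 0, 0], [0, 0, 0, 0], [0, 0, 0, 0], [0, 0, 0, 0], [0, 0, 0, 0]], jaw=1, force=100)

```text
clock: 18.63
position: [0.5094, -0.3048, 0.0805]
ee_rot: [-0.011, 3.132, 0.006]
ft_force: [-1.9, 1.8, 5.5]
grip_width: 0.0173
finger_force: 97.5
```

Emit:
step_arm(motion=[[0, 0, -5, 0], [0, 0, -15, 0], [0, 0, -25, 0], [0, 0, -30, 0], [0, 0, -25, 0], [0, 0, -10, 0], [0, 0, 0, 0]])

```text
clock: 19.22
position: [0.5095, -0.306, 0.1924]
ee_rot: [-0.011, 3.129, 0.003]
ft_force: [0.0, -0.8, -1.0]
grip_width: 0.0173
finger_force: 97.6
```

```bash
python3 - <<'E'
from h import *
s=manip.read_state();M=R.from_rotvec(s["ee_rot"]).as_matrix();print(s["position"],s["clock"],s["grip_width"],s["ft_force"],M.round(4).tolist(),s["joint_positions"])
print((M.T@(np.array([.4815,.159,.19])-s["position"])*1000).round(1))
S=eyes.get_image("scene");T=eyes.get_image("top")
for n,q in(("S",S),("T",T)):
    for t in("pin_grip","pin_tip","lid_hole","lid_hinge","socket"): print(n,t,[(np.round(d["position"],1).tolist(),round(d["conf"],2)) for d in eyes.spot_point(q,t)[:2]])
a=cv2.resize(S["img"][210:310,140:240],None,fx=4,fy=4,interpolation=cv2.INTER_CUBIC)
b=cv2.resize(S["img"][150:250,270:370],None,fx=4,fy=4,interpolation=cv2.INTER_CUBIC)
c=cv2.resize(T["img"][160:250,265:355],None,fx=4.44,fy=4.44,interpolation=cv2.INTER_CUBIC)[:400,:400]
np.savez("tt.npz",c=c);cv2.imwrite("pics/c5.png",np.hstack([a[:, :390],c]))
E
```

```text
[ 0.50950439 -0.30595559  0.19237183] 19.2167 0.017333364734718044 [ 0.01319436 -0.77217389 -0.98978993] [[-0.9999, -0.0071, 0.013], [-0.0071, 1.0, 0.0017], [-0.0131, 0.0016, -0.9999]] [-0.54519983  0.31766431 -0.15665167  1.08620351  0.00820289 -0.55228944]
[ 24.7 465.1   2.8]
S pin_grip [([277.0, 194.5], 0.66), ([250.3, 187.6], 0.51)]
S pin_tip [([280.3, 192.2], 0.73)]
S lid_hole [([184.2, 303.7], 0.81), ([150.4, 347.6], 0.7)]
S lid_hinge [([206.3, 343.1], 0.85)]
S socket [([186.7, 299.5], 0.96)]
T pin_grip [([202.5, 463.2], 0.48)]
T pin_tip [([206.8, 452.8], 0.44)]
T lid_hole [([220.0, 299.9], 0.72)]
T lid_hinge [([179.1, 310.9], 0.92), ([201.1, 464.6], 0.27)]
T socket [([224.0, 299.0], 0.67), ([223.9, 301.8], 0.2)]
```

View pics/c5.png

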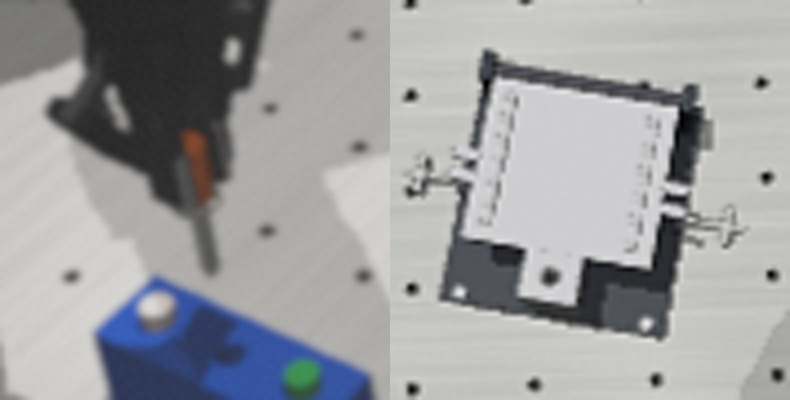

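The scene crop shows the pin held, with its nose at about (277.5,192.5). The top crop shows the lid down, with its hole at top pixel (221.9,301.0).

```bash
python3 - <<'E'
from h import *
S=eyes.get_image("scene");T=eyes.get_image("top")
s=manip.read_state();M=R.from_rotvec(s["ee_rot"]).as_matrix();p=np.array(s["position"])
tip=p+M@[0,0,.0705];print("tip pred",tip,proj(S,tip),proj(T,tip))
m=lambda q,t:eyes.spot_point(q,t)[0]["position"]
print("tip tri",tri([(S,m(S,"pin_tip")),(T,m(T,"pin_tip"))]), m(S,"pin_tip"),m(T,"pin_tip"))
print("hole tri",tri([(S,m(S,"lid_hole")),(T,m(T,"lid_hole"))]),tri([(S,m(S,"lid_hole")),(T,(221.9,301.0))]),"T z.081",onz(T,(221.9,301),.081),"S z.081",onz(S,m(S,"lid_hole"),.081))
# dark hole centroid in top & scene around
for q,c in((T,(222,301)),(S,(184,303))):
    g=cv2.cvtColor(q["img"],cv2.COLOR_BGR2GRAY).astype(float);r0,c0=c;w=g[r0-4:r0+6,c0-5:c0+6];print(w.astype(int))
E
```

```text
tip pred [ 0.50864235 -0.30464921  0.11907772] [278.57847717 193.86253334] [205.43773588 453.24549343]
tip tri [ 0.50340257 -0.3073111   0.11756204] [278.8, 193.7] [208.3, 455.5]
hole tri [0.47567654 0.16788139 0.07830086] [0.48174383 0.16016988 0.08516744] T z.081 [0.48219693 0.16023055 0.081     ] S z.081 [0.47860646 0.16553235 0.081     ]
[[211 206 206 206 207 207 206 206 205 206 208]
 [210 206 207 203 197 199 204 206 206 206 208]
 [208 206 203 175 121 138 175 202 206 206 210]
 [207 205 189 135  66  75 101 162 209 206 209]
 [206 206 185 104  43  46  80 158 209 208 201]
 [206 208 191 114  65  68 120 183 208 208 202]
 [207 207 206 191 150 154 205 209 206 208 194]
 [208 208 208 209 211 210 208 206 206 208 190]
 [200 200 203 207 210 209 208 208 207 211 190]
 [ 92 106 144 178 201 200 200 201 206 208 184]]
[[219 211 195 175 167 170 185 200 212 216 217]
 [218 210 185 154 134 134 153 184 207 216 219]
 [217 211 193 165 147 145 159 189 208 216 217]
 [205 212 209 200 192 187 196 204 209 208 210]
 [171 195 210 215 213 212 214 213 205 200 206]
 [134 159 186 206 210 215 217 216 211 210 213]
 [109 122 147 171 193 205 213 218 218 217 219]
 [103 109 132 159 183 203 214 217 220 218 218]
 [116 138 163 188 202 212 217 218 219 218 218]
 [148 181 201 212 218 219 218 219 219 219 219]]
```

```bash
python3 - <<'E'
from h import *
S=eyes.get_image("scene");T=eyes.get_image("top")
def c(q,r0,r1,c0,c1,bg):
    g=np.clip(bg-cv2.cvtColor(q["img"],cv2.COLOR_BGR2GRAY).astype(float)[r0:r1,c0:c1],0,None);y,x=np.mgrid[r0:r1,c0:c1];return ((g*y).sum()/g.sum(),(g*x).sum()/g.sum())
t=c(T,218,226,297,305,195);s=c(S,178,184,299,307,200);print(t,s)
X=tri([(T,t),(S,s)]);print(X,proj(T,X)-t,proj(S,X)-s)
print(onz(T,t,.08),onz(S,s,.08),onz(S,s,.077))
E
```

```text
(np.float64(221.89661319073085), np.float64(300.62388591800357)) (np.float64(181.2591973244147), np.float64(302.5083612040134))
[0.48222466 0.16129692 0.07987845] [0.06369901 0.05437233] [-0.0194018   0.09127678]
[0.48241213 0.16145422 0.08      ] [0.48215226 0.16093583 0.08      ] [0.47978816 0.16461962 0.077     ]
```

Emit:
step_arm(motion=[[2, 15, 0, 0], [2, 30, 0, 0], [2, 35, 0, 0], [2, 35, 0, 0], [2, 35, 0, 0], [2, 35, 0, 0], [2, 35, 0, 0], [2, 35, 0, 0], [2, 35, 0, 0], [2, 35, 0, 0], [2, 35, 0, 0], [2, 35, 0, 0], [1, 35, 0, 0], [0, 25, 0, 0], [0, 12, 0, 0], [0, 0, 0, 0], [0, 0, 0, 0]])

```text
clock: 21.83
position: [0.4791, 0.162, 0.1912]
ee_rot: [-0.014, 3.133, 0.005]
ft_force: [-0.9, -0.6, -1.5]
grip_width: 0.0176
finger_force: 97.9
```

```bash
python3 - <<'E'
from h import *
S=eyes.get_image("scene");T=eyes.get_image("top")
s=manip.read_state();M=R.from_rotvec(s["ee_rot"]).as_matrix();p=np.array(s["position"]);tip=p+M@[0,0,.0705]
print(p,s["clock"],M.round(4).tolist(),"tip",tip,proj(S,tip),proj(T,tip))
for n,q in(("S",S),("T",T)):
    for t in("pin_tip","lid_hole"): print(n,t,[(np.round(d["position"],1).tolist(),round(d["conf"],2)) for d in eyes.spot_point(q,t)[:2]])
print((M.T@(np.array([.4822,.1612,.11])-tip)*1000).round(1))
a=cv2.resize(S["img"][120:220,255:355],None,fx=4,fy=4,interpolation=cv2.INTER_CUBIC)
b=cv2.resize(T["img"][170:270,265:365],None,fx=4,fy=4,interpolation=cv2.INTER_CUBIC)
cv2.imwrite("pics/c6.png",np.hstack([a,b]))
E
```

```text
[0.4793202  0.16086905 0.19126516] 21.9333 [[-0.9999, -0.0064, 0.0086], [-0.0064, 1.0, 0.0036], [-0.0086, 0.0035, -1.0]] tip [0.47992409 0.16111936 0.12076819] [168.73590397 301.61038845] [220.60580027 299.95054266]
S pin_tip [([168.0, 302.3], 0.65), ([211.6, 320.7], 0.48)]
S lid_hole [([180.0, 302.4], 0.6)]
T pin_tip []
T lid_hole []
[-2.2  0.  10.8]
```

View pics/c6.png

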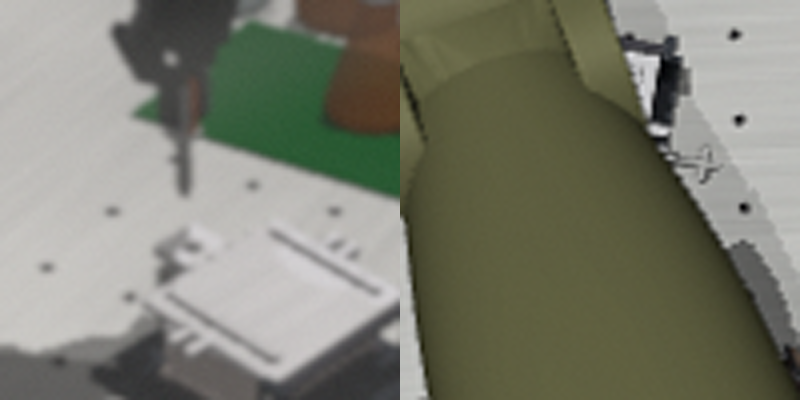

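The scene crop shows the nose at (168,301), just above the lid's hole at (181.7,303). This agrees with the kinematic prediction. I'll shift 2 mm and go down.

Emit:
step_arm(motion=[[-2, 0, 5, 0], [0, 0, 12, 0], [0, 0, 12, 0], [0, 0, 6, 0], [0, 0, 5, 0], [0, 0, 4, 0], [0, 0, 0, 0]])

```text
clock: 22.72
position: [0.4826, 0.1618, 0.147]
ee_rot: [-0.011, 3.132, 0.006]
ft_force: [2.3, -0.2, -1.6]
grip_width: 0.018
finger_force: 97.8
```

```bash
python3 st.py; python3 -c "
from h import *
print(manip.read_state()['ft_torque'])"
```

```text
{'position': [0.4826, 0.1618, 0.147], 'joint_positions': [0.3232, 0.1965, -0.4255, 0.9382, 0.0005, 0.3163], 'ft_force': [2.3088, -0.2401, -1.6106], 'grip_width': 0.018, 'clock': 22.7167} [[-0.9999, -0.0069, 0.0099], [-0.0069, 1.0, 0.0038], [-0.0099, 0.0037, -0.9999]]
[-0.08999348 -0.59051954 -0.02294725]
```

Emit:
step_arm(motion=[[-1, 0, 3, 0], [0, 0, 4, 0], [0, 0, 4, 0], [0, 0, 0, 0]])

```text
clock: 23.05
position: [0.4831, 0.162, 0.1358]
ee_rot: [-0.011, 3.133, 0.006]
ft_force: [1.8, 0.4, -1.7]
grip_width: 0.0175
finger_force: 97.8
```

Emit:
step_arm(motion=[[0, 0, 3, 0], [0, 0, 3, 0], [0, 0, 0, 0]])

```text
clock: 23.3
position: [0.4832, 0.162, 0.1299]
ee_rot: [-0.011, 3.133, 0.006]
ft_force: [2.6, -0.6, -1.5]
grip_width: 0.0174
finger_force: 97.8
```

Emit:
step_arm(motion=[[-0.5, 0, 3, 0], [0, 0, 6, 0], [0, 0, 6, 0], [0, 0, 5, 0], [0, 0, 0, 0]])

```text
clock: 23.72
position: [0.4833, 0.162, 0.1091]
ee_rot: [-0.011, 3.134, 0.006]
ft_force: [1.5, -0.6, -2.0]
grip_width: 0.0176
finger_force: 97.8
```

Emit:
step_arm(motion=[[0, 0, 3, 0], [0, 0, 3, 0], [0, 0, 2, 0], [0, 0, 0, 0]])

```text
clock: 24.05
position: [0.4836, 0.1622, 0.1021]
ee_rot: [-0.011, 3.133, 0.006]
ft_force: [-0.5, 1.2, 0.5]
grip_width: 0.0175
finger_force: 97.8
```

Collar contact is near, so I'll press down in small steps.

Emit:
step_arm(motion=[[0, 0, 2, 0], [0, 0, 2, 0], [0, 0, 2, 0], [0, 0, 0, 0]])

```text
clock: 24.38
position: [0.4838, 0.1623, 0.0967]
ee_rot: [-0.011, 3.133, 0.007]
ft_force: [-1.9, -0.2, 2.5]
grip_width: 0.0174
finger_force: 97.9
```

Emit:
step_arm(motion=[[0, 0, 1, 0], [0, 0, 1, 0], [0, 0, 0, 0]])

```text
clock: 24.63
position: [0.4839, 0.1624, 0.095]
ee_rot: [-0.011, 3.133, 0.007]
ft_force: [-2.7, -0.1, 7.0]
grip_width: 0.0173
finger_force: 98.0
```

Emit:
step_arm(motion=[[0.5, 0, 1, 0], [0, 0, 0.5, 0], [0, 0, 0, 0]])

```text
clock: 24.88
position: [0.4838, 0.1624, 0.0939]
ee_rot: [-0.011, 3.132, 0.007]
ft_force: [-2.8, -0.5, 9.5]
grip_width: 0.0176
finger_force: 98.3
```

Emit:
step_arm(motion=[[0, 0, 1, 0], [0, 0, 0, 0]])

```text
clock: 25.05
position: [0.4837, 0.1624, 0.0934]
ee_rot: [-0.011, 3.132, 0.007]
ft_force: [-6.0, -1.6, 15.0]
grip_width: 0.0175
finger_force: 99.4
```

Emit:
step_arm(motion=[[0, 0, 0.7, 0], [0, 0, 0, 0], [0, 0, 0, 0]])

```text
clock: 25.3
position: [0.4838, 0.1624, 0.0933]
ee_rot: [-0.011, 3.131, 0.007]
ft_force: [-7.2, -2.0, 20.6]
grip_width: 0.0174
finger_force: 100.1
```

Emit:
step_arm(motion=[[0.5, 0, 0.7, 0], [0, 0, 0, 0], [0, 0, 0, 0], [0, 0, 0, 0], [0, 0, 0, 0]])

```text
clock: 25.72
position: [0.4838, 0.1624, 0.0933]
ee_rot: [-0.011, 3.13, 0.007]
ft_force: [-8.3, -2.5, 25.5]
grip_width: 0.0174
finger_force: 100.6
```

```bash
python3 - <<'E'
from h import *
S=eyes.get_image("scene");s=manip.read_state();print(s["position"],s["ft_force"],s["clock"])
X=(.4824,.1612,.0)
cv2.imwrite("pics/c7.png",cv2.resize(S["img"][140:240,265:375],None,fx=6,fy=6,interpolation=cv2.INTER_CUBIC)[:600])
E
```

```text
[0.48382144 0.16243612 0.09327355] [-7.75956164 -2.34634739 25.31088165] 25.7667
```

View pics/c7.png

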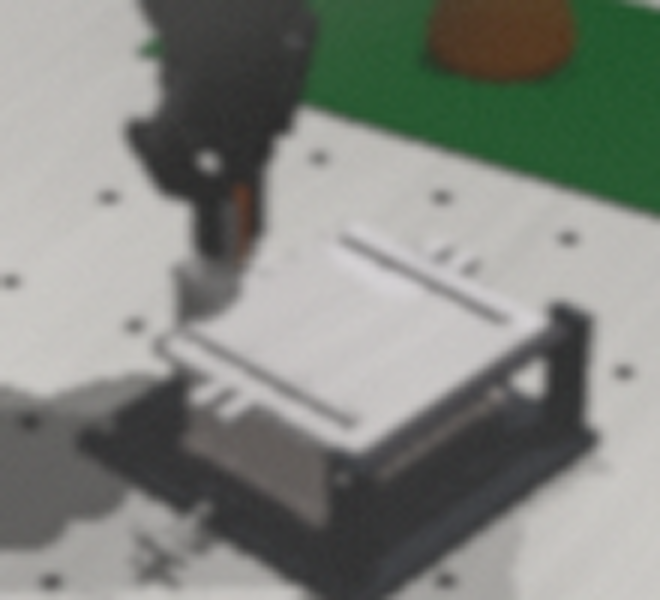

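The lid is level, with the pin seated at crop (235,270). The TCP has stopped at 0.0933 m, the height predicted for fully shut, and it is pressing down with 25 N. I'm handing the job in.

```bash
python3 -c "
from cell import workorder
print(workorder.job_done())"
```

```text
the job is handed in; nothing more can be done
None
```

The lid is shut on the post and the guide pin is fully in through the tongue; I handed the job in at about 26 s with the arm still gripping the pin and pressing down with about 25 N, though its verdict wasn't reported back.

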